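# Clamp a split chair rail with the one-hand ratchet clamp

## Robot

A 7-joint arm with a two-finger parallel gripper is mounted at the origin on the work surface. World frame = base frame: x ahead of the robot, y to its left, z up, the work surface at z = 0. Lengths are in m, angles in rad, forces in N, time in s.
With the tool pointing down it reaches from about 0.4 to 0.875 m from the base axis. Payload 19.3 kg.
Tool frame: the origin (TCP) lies at the very end of the fingers, on their centre line; the grasp point (between the pads) lies 19 mm behind it; z points along the fingers, y is the line along which they close (so a half turn about z gives the same grasp; the last joint's range is limited). The gripper opens to 85 mm and grips with 20 to 120 N. Pads are 22 mm wide; open, the fingers measure 114 mm over their backs; the gripper's body (76 mm by 85 mm) begins 54 mm behind the grasp point. The pads swing forward as they close: fully open they stand 13 mm farther back than shut.
Start: joints at [-1.377, 0.521, -0.036, 1.599, 0.021, 1.021, -0.113], TCP at [0.163, 0.603, 0.231] pointing down, gripper open.
Joint ranges: [-2.91, 2.91], [-0.3, 2.13], [-1.5, 1.42], [0.17, 2.43], [-1.26, 4.41], [0.16, 1.93], [-2.52, 2.52]. Speed limits (rad/s): [1.89, 1.89, 2.39, 2.39, 3.01, 3.01, 3.01].

## Interface

Orientations are given as [roll, pitch, yaw] about the fixed x, y, z axes, in that order (R = Rz(yaw) Ry(pitch) Rx(roll)).
In Python, from workcell import bot gives the robot as it stands.
- The arm moves only by the shell command python3 -m crank 'ROWS' [FORCE]. ROWS is a JSON object of lists of equal length, an entry for each row: "travel": the shift along the world's x, y, z in cm, a list of three; "turn": the turn, a rotation vector about the world's x, y, z in degrees, a list of three; "gripper": the closure, from 0 (fully open) to 1 (shut). A call has exactly 5 rows; each row is the pose to reach, as a shift and turn from the pose commanded when the call began; what a row does not reach only later rows make up. A row lasts 1/10 s, in which the tool goes at most 50 mm and 8.59 degrees, less where a joint would pass 70% of its speed; a pose out of reach is approached as far as the arm can. A call with a gripper value outside its range is refused whole. The fingers move at their own pace and stop on an object; FORCE is the grip in N (left out, the last holds). Time passes only in rows, so rows that repeat a pose let the fingers close, or fill a call up. It gives the time, the measured TCP pose, the force, the opening and the grip force at its end, in the units of the state.
- bot.observe(): the state, without advancing time (a new reading comes with each control period).
- bot.grab_frame(name): name is "scene" or "top"; returns a dict with "pixels" (420x560x3 uint8, red, green, blue), "fx", "fy", "cx", "cy" (pixels), "dist" ([k1, k2, p1, p2, k3] as OpenCV has them; the pictures are not rectified), "extrinsics" (4x4, takes a point from world to camera coordinates). Camera axes: x right, y down, z forward; pixel columns grow to the right and rows downward; lengths in m; the calibration is good to about 2 mm. A picture is of the moment at which its call begins. There is no depth.
- bot.job_done(): hands the job in; it is judged then, once.
The state is a dict: "clock": time; "qpos": joint angles; "qd": joint speeds; "joint_efforts": joint torques, N m; "position": TCP position; "tool_rot": TCP orientation; "force": force on the tool from outside, world axes, zero at the start; "moment": the same for the moment, N m; "grip_width": finger opening in m; "finger_force": force on a finger pad.
Only numpy, scipy, OpenCV 4.12 (cv2) and the standard library are available. Lean on these libraries where they do the work, as an engineer would, in place of code of your own. Each camera call takes 0.05 s, during which the arm holds its last target. There are 200 camera calls.

## Task

Close the split in the chair rail lying in the bar clamp: first press the red release lever at the rear of the clamp's head right down, then pump the trigger until the far jaw has pushed the two halves tight together between both pads, and finish while still holding the trigger squeezed, so that the jaws keep pressing the rail with about 25 N; the wood is old and soft and is crushed above 50 N. Bring the jaw up with the trigger alone, without touching the jaw or the wood, and leave the other things on the table where they are.

Things in the scene. Friction and masses are not known exactly. Their poses are not given: they have to be found in the camera images.
- jig: mending jig: plywood board 430 x 220 x 18 mm fixed to the table, carrying a one-hand ratchet bar clamp. Origin on the table right under the middle of the clamp's upright pistol grip, z up, x along the clamp's bar from the grip towards the far jaw, y level across it. 'Jig (x, y, z)' below means mm in this frame. Its place and turn about z vary
- head: the clamp's black head, strapped to a wood block on the jig, jig x -50 to 60, 34 mm wide, top at z 118. Its origin is the jig's. Lever on its rear (-x), grip on top, trigger in front of the grip
- lever_tip (a point): middle of the top face of the red thumb paddle (26 x 24 x 6 mm) of the release lever on the rear of the head. The lever pivots at jig (-30, 0, 119) and points to -x, with the paddle 60 mm from the pivot. Raised it slopes up to the rear; pressed right down it lies level, this point then at jig (-90, 0, 122)
- lever (a joint): release lever angle, rad: 0 = fully raised (the feed pawl is lifted off the notched bar and the trigger does nothing), 0.6 = right down, level (pawl engaged). It starts between 0 and 0.1, takes about 2 to 3 N at the paddle and stays where it is left
- handle_mid (a point): axis of the clamp's upright black pistol grip, at jig (0, 0, 160). The grip is fixed: 20 mm along x, 24 wide, from z 118 to 180, its top 4 mm red; its rear face is at x = -10
- trigger_blade: red trigger blade before (+x of) the grip, 10 mm thick, 22 wide, z 115 to 180; origin on its pivot, jig (45, 0, 60). Squeeze by pulling it to the grip (-x), fingers from above, one before the blade, one behind the grip. At z 160 grip and blade are 58 mm over their outsides when out, 36 squeezed. As only the blade moves, a gripper centred at jig x 7, z 160 pumps by opening to 85 mm and closing
- trigger_face (a point): front (outer) face of the trigger blade at finger height; at jig (48, 0, 160) while out
- trigger (a joint): trigger angle, rad: 0 = sprung out, 0.25 = squeezed to its stop; a spring (2.5 to 4.5 N at z 160) returns it. With the lever down a full stroke draws the jaw in 10 mm (a first or short one 0 to 10); let it come nearly all the way out before the next. With the rail tight the trigger stalls, and the jaw presses about as hard as the fingers: a 20 N grip gives about 19 N, 30 N about 28 N
- bar (a joint): travel of the notched steel bar with the far jaw, m: 0 = fully open, with 140 mm between the jaw pads; growing as the far jaw is drawn towards the near jaw. Starts between 0 and 0.03. Friction of 8 N keeps the jaw where it has been drawn, but once the trigger is let go it holds no more than about 8 N of pressure on the rail
- far_jaw: moving far jaw, black with a red cap and red pad, hanging from the bar end to 24 mm above the table; its origin coincides with the jig's origin when the bar is at 0 and moves with the bar
- far_face (a point): middle of the uncompressed pad face of the far jaw (28 x 30 mm, facing -x), 215 mm along x from the far jaw's origin, at jig z 37
- far_pad (a joint): squash of the far jaw's soft pad, m: 0 = free, grows with the pressure on the wood, 6 N per mm (25 N = 0.004)
- near_jaw: fixed near jaw under the head, with a red pad whose face is at jig x = 75 (28 x 30 mm, middle at z 37, facing +x); origin at the jig's origin
- half_a: half of a split chair rail, varnished brown wood, next to the near jaw: 38 mm (x) x 150 (y) x 30 (z), lying loose on the jig board; origin at the centre of its underside, axes nearly as the jig's. Two 10 mm dowels stick 22 mm out of its split face (+x)
- half_b: the other half, next to the far jaw, same size and frame; its two holes (12.5 mm wide, 26 deep) already sit partly over the dowels, leaving the split 4 to 8 mm open. There is 3 to 10 mm between half_a and the near pad, and about 15 to 57 mm between half_b and the far pad
- split_a (a point): middle of the split face of half_a (19 mm along x, 15 mm up from its origin)
- split_b (a point): middle of the split face of half_b (-19 mm along x, 15 mm up); it meets split_a when the split is closed
- glue_bottle: bystander: white bottle with orange cap, 44 mm wide, 120 tall, standing on the jig board beside the far jaw; origin under its centre
- dowel_tray: bystander: small open tray of dowels 60 x 50 x 22 mm on the jig board at the far jaw's other side; origin under its centre
- mallet: bystander: wooden mallet lying on the table, head 60 x 110 x 60 mm; origin on the table near its balance
- screwdriver: bystander: yellow-handled screwdriver, 200 mm, lying on the table; origin under its middle
- varnish_jar: bystander: amber jar, 72 mm wide, 85 tall; origin under its centre
- mug: bystander: blue mug, 76 mm wide, 90 tall; origin under its centre
There are look-alikes about, which are no part of the job. Leave any black look-alike of the half_b alone.

How it is judged:
On the way, in this order (a step that is already met when the one before it is completed fails the run):
1. the release lever is pressed right down (beyond 0.5 of its 0.6 rad) (value of joint lever above 0.5 rad), for 0.2 s.
2. pumping has closed the split: the two split faces meet within 3 mm (distance between split_a and split_b below 0.003 m), for 0.1 s.
At the end, for the whole second after the job is handed in: Lever down (over 0.5 rad); split closed within 3 mm with both halves lying flat; the far jaw pressing half_b with 12 to 50 N and half_a pressing the near jaw with over 6 N; the fingers still pressing the trigger blade with over 5 N (value of joint lever above 0.5 rad and distance between split_a and split_b below 0.003 m and contact force between far_jaw and half_b between 12 and 50 N and contact force between near_jaw and half_a above 6 N and contact force between the fingers and trigger_blade above 5 N and angle between each of half_a, half_b's own z axis and vertical below 0.1 rad); the arm keeps its last pose, push and grip.
It fails at once if the rail is crushed: the far jaw presses it with more than 50 N (contact force between far_jaw and half_b above 50 N).
It fails at once if the robot pushes the far jaw or the wood itself (over 2 N) (contact force between any of the arm, the fingers and far_jaw above 2 N or contact force between any of the arm, the fingers and half_a above 2 N or contact force between any of the arm, the fingers and half_b above 2 N).
It fails at once if a bystander is moved by more than 20 mm (distance of any of glue_bottle, dowel_tray, mallet, screwdriver, varnish_jar, mug from where it was at the start of the episode above 0.02 m).
It also fails if it takes over 58 s, if anything falls off the work surface, if the arm or the gripper's body presses on something with over 40 N, if the wrist force passes 120 N, or if a joint passes its speed limit or range.

## Working session

There is one attempt and no reset: what is moved stays moved. The work goes in short steps, Python scripts to look and compute and a shell command to move; the robot and the scene stay as the last step left them, time stands still between calls to the robot, and variables do not carry over. Pictures are saved under pics/ and viewed, at most 10 in all, crops included, and the job is handed in when it is done.

```bash
ls; mkdir -p pics; python3 - <<'E'
from workcell import bot
import cv2, numpy as np, pickle
s=bot.observe(); print(s)
d={}
for n in("scene","top"):
    f=bot.grab_frame(n); d[n]=f
    cv2.imwrite(f"pics/{n}0.png",f["pixels"][:,:,::-1])
    print(n,f["fx"],f["cx"],f["cy"],f["dist"],np.round(f["extrinsics"],3).tolist())
pickle.dump(d,open("f0.pkl","wb"))
E
```

```text
pics
{'clock': 0.0, 'qpos': array([-1.37718471,  0.52199441, -0.0363274 ,  1.59996853,  0.02120484,
        1.02112396, -0.11283373]), 'qd': array([-2.00572694e-03, -2.47568263e-03,  7.01799951e-05,  5.44988612e-04,
       -1.27212530e-03, -8.11800749e-04,  2.51718980e-05]), 'joint_efforts': array([ 1.04521099e-03, -9.27092743e+01,  1.98041797e+00, -3.69925117e+01,
        1.79121463e-02,  8.28465389e-03, -2.36187952e-05]), 'position': array([0.16292782, 0.60305325, 0.23075209]), 'tool_rot': array([-3.14048672e+00,  8.34584281e-05,  2.87773920e+00]), 'force': array([-0.33764946, -0.71758542, -0.17734471]), 'moment': array([ 0.00319295,  0.03992224, -0.0357467 ]), 'finger_force': 0.0, 'grip_width': 0.08564101383213353}
scene 482.67248626146176 273.5012815333549 208.7036220236943 [0.03028555 0.         0.         0.         0.        ] [[-0.136, 0.991, 0.017, 0.049], [0.692, 0.108, -0.714, -0.242], [-0.709, -0.085, -0.7, 1.808], [0.0, 0.0, 0.0, 1.0]]
top 508.66287548739194 277.5301277670631 207.42639498715258 [-0.01162272  0.          0.          0.          0.        ] [[-0.001, -1.0, 0.0, 0.047], [-0.998, 0.001, -0.064, 0.509], [0.064, -0.0, -0.998, 1.646], [0.0, 0.0, 0.0, 1.0]]
```

View pics/scene0.png

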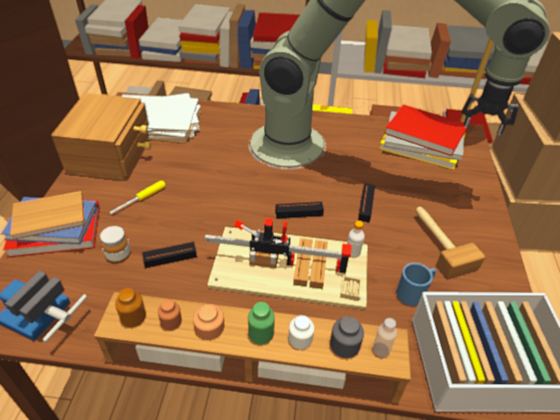

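View pics/top0.png

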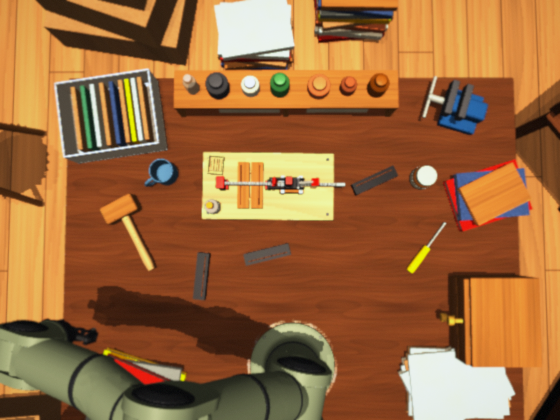

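The scene view shows the clamp on its jig at about (290,260), with the lever at about (240,225), grip at (268,232), trigger at (285,232) and far jaw at (345,255). In the top view the jig covers (202-334, 153-220), the lever is at about (315,183) and jig +x points image-left. I'll enlarge the head area in both.

```bash
python3 - <<'E'
import cv2,pickle,numpy as np
d=pickle.load(open("f0.pkl","rb"))
a=d["scene"]["pixels"][205:305,200:380,::-1]; b=d["top"]["pixels"][145:230,195:355,::-1]
a=cv2.resize(a,(720,400),interpolation=cv2.INTER_CUBIC)
b=cv2.resize(b,(640,340),interpolation=cv2.INTER_CUBIC)
cv2.imwrite("pics/a.png",a);cv2.imwrite("pics/b.png",b)
for n,(r0,r1,c0,c1) in dict(scene=(205,305,200,380),top=(145,230,195,355)).items():
    im=d[n]["pixels"]; h=cv2.cvtColor(im,cv2.COLOR_RGB2HSV)
    m=(((h[...,0]<6)|(h[...,0]>172))&(h[...,1]>150)&(h[...,2]>70)).astype(np.uint8)
    mm=np.zeros_like(m);mm[r0:r1,c0:c1]=m[r0:r1,c0:c1]
    k,l,st,ce=cv2.connectedComponentsWithStats(mm)
    for i in range(1,k):
        if st[i,4]>4: print(n,st[i],ce[i].round(1))
E
```

```text
scene [265 218   8   9  57] [268.3 222.2]
scene [234 220  10   9  52] [238.1 223.9]
scene [281 221   7  22  75] [284.1 232.5]
scene [342 244  10  13 107] [346.4 250.1]
scene [290 253   4  12  36] [291.6 258.6]
scene [336 259   5  12  37] [338.3 264.7]
top [217 177  11  12  95] [220.9 182.9]
top [285 177   8   8  58] [288.6 180.7]
top [272 178   5   9  41] [273.8 181.8]
top [311 179   8   7  45] [314.7 182.2]
top [266 186   2   3   6] [266.5 187. ]
```

View pics/a.png

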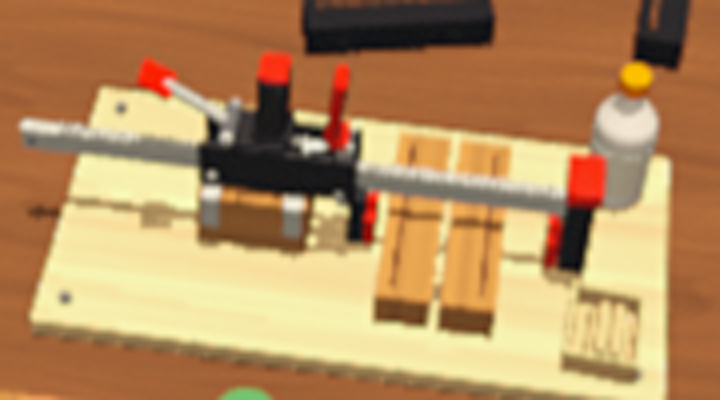

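View pics/b.png

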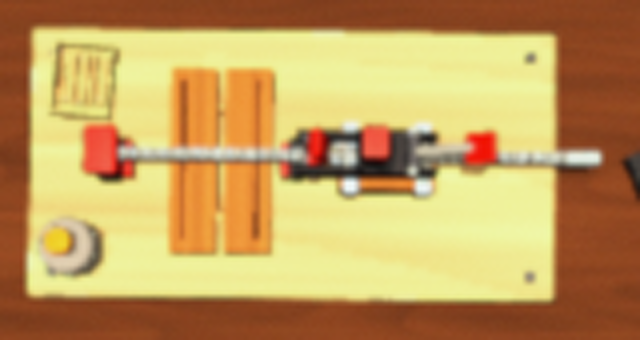

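The enlarged scene crop shows the red paddle raised at scene (238,223), the grip cap at (268,222), the trigger at (284,232) and the far cap at (346,250). In the top view the same parts are at (315,182), (289,181), (274,182) and (221,183). Next I'll triangulate these and fit the board.

```bash
cat >h.py <<'E'
import cv2,numpy as np
def ray(f,uv):
    K=np.array([[f["fx"],0,f["cx"]],[0,f["fy"],f["cy"]],[0,0,1]])
    p=cv2.undistortPoints(np.array([[uv]],float),K,np.array(f["dist"],float))[0,0]
    E=np.array(f["extrinsics"]);R=E[:3,:3];v=R.T@np.array([p[0],p[1],1]);return -R.T@E[:3,3],v/np.linalg.norm(v)
def plane(f,uv,z):
    o,v=ray(f,uv);return o+v*(z-o[2])/v[2]
def tri(f1,u1,f2,u2):
    o1,v1=ray(f1,u1);o2,v2=ray(f2,u2)
    s=np.linalg.lstsq(np.c_[v1,-v2],o2-o1,rcond=None)[0]
    a=o1+s[0]*v1;b=o2+s[1]*v2;return (a+b)/2,np.linalg.norm(a-b)
E
python3 - <<'E'
import pickle;from h import *
d=pickle.load(open("f0.pkl","rb"));S,T=d["scene"],d["top"]
for n,a,b in[("grip",(268.3,221.2),(288.6,180.7)),("lever",(238.1,223.4),(314.7,182.2)),("farcap",(346.4,249),(220.9,182.9)),("trigtop",(284.8,222),(273.2,181))]:
    p,e=tri(S,a,T,b);print(n,p.round(4),round(e,4))
h=cv2.cvtColor(T["pixels"],cv2.COLOR_RGB2HSV)
m=((h[...,0]>18)&(h[...,0]<36)&(h[...,1]>40)&(h[...,1]<180)&(h[...,2]>170)).astype(np.uint8)
mm=np.zeros_like(m);mm[148:226,196:340]=m[148:226,196:340]
c=np.argwhere(mm)[:,::-1].astype(np.float32)
mm=cv2.morphologyEx(mm,cv2.MORPH_OPEN,np.ones((3,3)))
c=np.argwhere(mm)[:,::-1].astype(np.float32)
w=np.array([plane(T,p,0.018)[:2] for p in cv2.convexHull(c)[:,0]])
r=cv2.minAreaRect((w*1000).astype(np.float32));print(r)
for nm,z,uv in[("grip top",.18,(288.6,180.7)),("trig top",.18,(273,181.5)),("farcap",.125,(220.9,182.9)),("lever",.155,(314.7,182.2)),("bar end l",.095,(223.5,183.3)),("bar end r",.095,(345,184.3))]: print(nm,plane(T,uv,z).round(4))
E
```

```text
grip [0.5784 0.0132 0.1775] 0.0004
lever [ 0.5767 -0.0672  0.1544] 0.0027
farcap [0.5803 0.2244 0.1052] 0.0059
trigtop [0.5773 0.0578 0.1804] 0.0016
((581.8782958984375, 78.32231140136719), (429.7508850097656, 220.38491821289062), 89.91643524169922)
grip top [0.5781 0.0131 0.18  ]
trig top [0.5758 0.0592 0.18  ]
farcap [0.5781 0.2193 0.125 ]
lever [ 0.5764 -0.0658  0.155 ]
bar end l [0.5802 0.2145 0.095 ]
bar end r [ 0.5766 -0.1648  0.095 ]
```

The measurements agree with the text. The grip is at (0.578, 0.013), the heights match, and the board comes out at 430 x 220 mm. The jig yaw is about 89.5°, and the raised paddle is 80 mm behind the grip. I'll go above the lever and close the fingers on the way.

```bash
python3 -m crank '{"travel":[[2.6,-4.2,0],[5.2,-8.4,0],[7.8,-12.6,0],[10.4,-16.8,0],[13,-21,0]],"turn":[[0,0,3],[0,0,6],[0,0,9],[0,0,12],[0,0,14.6]],"gripper":[0.3,0.6,1,1,1]}' 20
python3 -m crank '{"travel":[[2.6,-4.2,0],[5.2,-8.4,0],[7.8,-12.6,0],[10.4,-16.8,0],[13,-21,0]],"turn":[[0,0,0],[0,0,0],[0,0,0],[0,0,0],[0,0,0]],"gripper":[1,1,1,1,1]}'
python3 -m crank '{"travel":[[2.6,-4.2,0],[5.2,-8.4,0],[7.8,-12.6,0],[10.4,-16.8,0],[13,-21,0]],"turn":[[0,0,0],[0,0,0],[0,0,0],[0,0,0],[0,0,0]],"gripper":[1,1,1,1,1]}'
```

```text
clock: 0.6
position: [0.2936, 0.3914, 0.2311]
tool_rot: [-3.141, -0.0, 3.135]
force: [1.7, -0.2, -0.2]
grip_width: 0.0123
finger_force: 0.0
clock: 1.1
position: [0.4236, 0.1814, 0.2314]
tool_rot: [3.142, 0.0, 3.133]
force: [0.4, 1.0, -0.2]
grip_width: 0.0001
finger_force: 0.0
clock: 1.6
position: [0.5536, -0.0286, 0.2312]
tool_rot: [3.142, -0.0, 3.133]
force: [1.0, 1.3, 0.5]
grip_width: 0.0001
finger_force: 0.0
```

```bash
python3 -m crank '{"travel":[[1,-2,0],[2.3,-4.1,-1],[2.3,-4.1,-3],[2.3,-4.1,-5],[2.3,-4.1,-6.3]],"turn":[[0,0,0],[0,0,0],[0,0,0],[0,0,0],[0,0,0]],"gripper":[1,1,1,1,1]}'
python3 -m crank '{"travel":[[0,0,-0.6],[0,-0.2,-1.2],[0,-0.3,-1.8],[0,-0.4,-2.4],[0,-0.5,-3.0]],"turn":[[0,0,0],[0,0,0],[0,0,0],[0,0,0],[0,0,0]],"gripper":[1,1,1,1,1]}'
python3 - <<'E'
from workcell import bot;import cv2
f=bot.grab_frame("scene");cv2.imwrite("pics/l1.png",cv2.resize(f["pixels"][180:290,180:380,::-1],(800,440),interpolation=cv2.INTER_CUBIC))
E
```

```text
clock: 2.1
position: [0.5754, -0.0677, 0.1667]
tool_rot: [3.142, -0.002, 3.132]
force: [-0.4, 0.0, -0.2]
grip_width: -0.0004
finger_force: 0.0
clock: 2.6
position: [0.5763, -0.0728, 0.1382]
tool_rot: [-3.141, 0.001, 3.133]
force: [-0.4, -0.7, 2.0]
grip_width: 0.0
finger_force: 1.0
```

View pics/l1.png

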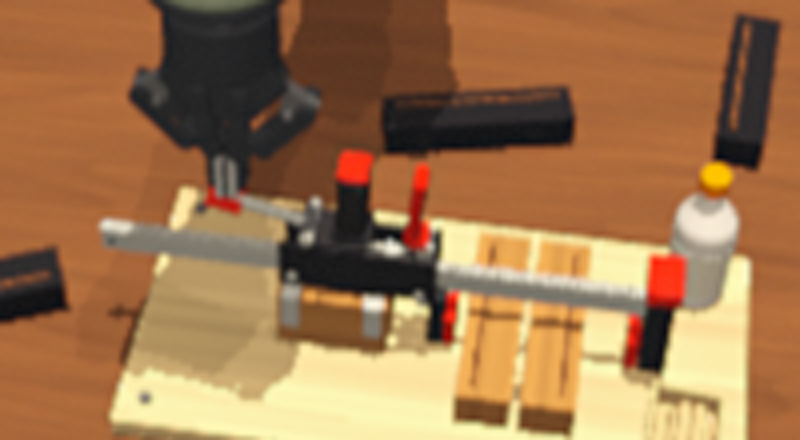

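The fingertips sit on the red paddle at crop (222,195), the lever is part-way down, and the 2 N force fits. I'll keep pressing down to level in small steps.

```bash
python3 -m crank '{"travel":[[0,-0.1,-0.4],[0,-0.1,-0.8],[0,-0.2,-1.1],[0,-0.2,-1.4],[0,-0.2,-1.5]],"turn":[[0,0,0],[0,0,0],[0,0,0],[0,0,0],[0,0,0]],"gripper":[1,1,1,1,1]}'
python3 -m crank '{"travel":[[0,0,-0.1],[0,0,-0.2],[0,0,-0.2],[0,0,-0.2],[0,0,-0.2]],"turn":[[0,0,0],[0,0,0],[0,0,0],[0,0,0],[0,0,0]],"gripper":[1,1,1,1,1]}'
```

```text
clock: 3.15
position: [0.576, -0.0747, 0.123]
tool_rot: [-3.141, -0.0, 3.133]
force: [-0.1, -1.3, 2.8]
grip_width: 0.0001
finger_force: 1.1
clock: 3.65
position: [0.5763, -0.0747, 0.122]
tool_rot: [-3.142, 0.001, 3.132]
force: [-3.9, -0.3, 12.8]
grip_width: -0.0004
finger_force: 6.5
```

The force rose to 12.8 N at z 0.122, which is the expected level height, so the lever is right down. I'll lift, open and move over the grip.

```bash
python3 -m crank '{"travel":[[0,0,2],[0,0,5],[0,0,9],[0,0,12],[0,0,13]],"turn":[[0,0,0],[0,0,0],[0,0,0],[0,0,0],[0,0,0]],"gripper":[1,1,1,0,0]}' 25
python3 -m crank '{"travel":[[0,2.5,0],[0.1,5,0],[0.2,7.5,0],[0.2,9.5,0],[0.2,9.5,0]],"turn":[[0,0,0],[0,0,0],[0,0,0],[0,0,0],[0,0,0]],"gripper":[0,0,0,0,0]}' 25
python3 - <<'E'
from workcell import bot;import cv2,pickle
from h import *
print(bot.observe()["grip_width"])
d={n:bot.grab_frame(n) for n in("scene","top")};pickle.dump(d,open("f1.pkl","wb"))
cv2.imwrite("pics/g1.png",cv2.resize(d["scene"]["pixels"][180:290,180:380,::-1],(800,440),interpolation=cv2.INTER_CUBIC))
E
```

```text
clock: 4.15
position: [0.5769, -0.0747, 0.2544]
tool_rot: [3.142, 0.004, 3.133]
force: [0.1, -0.4, 0.6]
grip_width: 0.0281
finger_force: 0.0
clock: 4.65
position: [0.5777, 0.0236, 0.2506]
tool_rot: [3.141, -0.001, 3.136]
force: [-0.7, 0.1, -0.1]
grip_width: 0.0855
finger_force: 0.0
0.08554079592219561
```

View pics/g1.png

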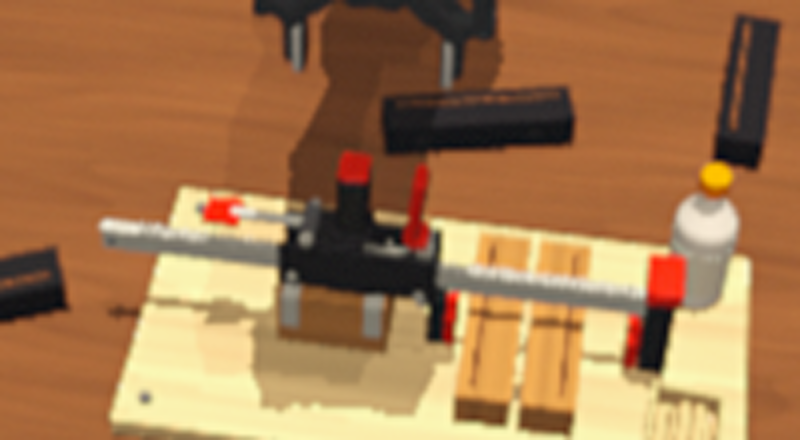

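The lever lies level with its paddle at crop (222,210), and the open fingers straddle the grip and trigger from above. I'll descend to grasp height and make the first squeeze at 22 N.

```bash
python3 -m crank '{"travel":[[0,0,-2],[0,0,-5],[0,0,-8],[0,0,-10],[0,0,-11]],"turn":[[0,0,0],[0,0,0],[0,0,0],[0,0,0],[0,0,0]],"gripper":[0,0,0,0,0]}' 22
python3 -m crank '{"travel":[[0,0,0],[0,0,0],[0,0,0],[0,0,0],[0,0,0]],"turn":[[0,0,0],[0,0,0],[0,0,0],[0,0,0],[0,0,0]],"gripper":[0,1,1,1,1]}' 22
python3 - <<'E'
from workcell import bot;import cv2
for n,(r,c) in dict(scene=(180,180),top=(145,195)).items():
    f=bot.grab_frame(n);p=cv2.resize(f["pixels"][r:r+110,c:c+200,::-1],(540,297),interpolation=cv2.INTER_CUBIC)
    globals()[n]=p
cv2.imwrite("pics/g2.png",cv2.vconcat([scene,top]))
print(bot.observe())
E
```

```text
clock: 5.25
position: [0.5775, 0.0195, 0.1398]
tool_rot: [-3.141, -0.001, 3.131]
force: [-0.4, 2.0, 1.5]
grip_width: 0.0855
finger_force: 1.0
clock: 5.75
position: [0.579, 0.0203, 0.1431]
tool_rot: [3.141, 0.003, 3.133]
force: [-1.4, 12.6, 6.1]
grip_width: 0.0339
finger_force: 21.1
{'clock': 5.85, 'qpos': array([-0.22971634,  0.56128528,  0.13022634,  1.81107426, -0.09937684,
        0.77277236,  1.51337337]), 'qd': array([-2.45404330e-04, -1.81340222e-03, -8.68337214e-04, -5.68714506e-05,
        2.39142292e-03,  1.40180444e-04,  1.57347491e-04]), 'joint_efforts': array([ 1.12049349e+00, -8.21049070e+01,  6.59988329e+00, -2.75876516e+01,
        6.80054594e-01, -4.71393764e-01,  4.73705633e-02]), 'position': array([0.57895242, 0.02042243, 0.1430597 ]), 'tool_rot': array([3.14109804e+00, 2.70983112e-03, 3.13238787e+00]), 'force': array([-1.12965103,  2.32674912, 11.68631684]), 'moment': array([ 0.60748773,  0.37533876, -0.01010664]), 'finger_force': 25.25953335338272, 'grip_width': 0.034412165366100596}
```

View pics/g2.png

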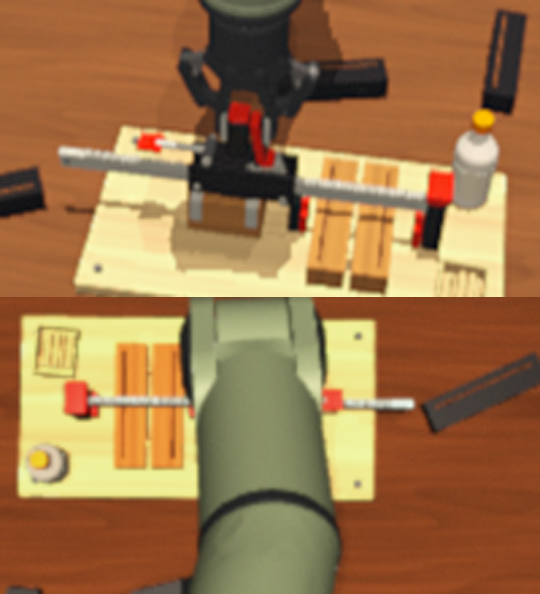

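The trigger is fully squeezed at width 34 mm and the fingers are on the blade and grip. I'll pump now, watching the far cap and the split in the top view.

```bash
cat >t.py <<'E'
from workcell import bot;import pickle
from h import *
def run():
    T=bot.grab_frame("top");h=cv2.cvtColor(T["pixels"],cv2.COLOR_RGB2HSV)
    m=((h[...,0]<6)|(h[...,0]>172))&(h[...,1]>150)&(h[...,2]>70)
    q=np.argwhere(m[170:196,205:262])+[170,205]
    cap=plane(T,q.mean(0)[::-1],.115)
    # rail profile along a row band away from bar, orange-brown wood
    prof=T["pixels"][192:204,222:275].astype(float).mean(0)
    w=(prof[:,2]<100)&(prof[:,0]>110)
    print("cap y",cap.round(4),len(q),"wood cols",(np.where(w)[0]+222).tolist())
    o=bot.observe();print("clock",o["clock"],"w",o["grip_width"].round(4),"F",round(o["finger_force"],1))
run()
E
python3 t.py
python3 -m crank '{"travel":[[0,0,0],[0,0,0],[0,0,0],[0,0,0],[0,0,0]],"turn":[[0,0,0],[0,0,0],[0,0,0],[0,0,0],[0,0,0]],"gripper":[0,0,0,0,0]}' 22
python3 -m crank '{"travel":[[0,0,0],[0,0,0],[0,0,0],[0,0,0],[0,0,0]],"turn":[[0,0,0],[0,0,0],[0,0,0],[0,0,0],[0,0,0]],"gripper":[1,1,1,1,1]}' 22
python3 t.py
python3 -c "
import pickle,t" >/dev/null
```

```text
cap y [0.5789 0.2109 0.115 ] 97 wood cols [237, 238, 239, 240, 241, 242, 243, 244, 245, 246, 247, 248, 249, 250, 251, 252, 253, 254, 255, 256, 257, 258, 259, 260, 261, 262]
clock: 6.4
position: [0.5778, 0.0202, 0.1412]
tool_rot: [-3.141, -0.0, 3.132]
force: [0.1, 1.1, -0.3]
grip_width: 0.0856
finger_force: 0.7
clock: 6.9
position: [0.5786, 0.0205, 0.1422]
tool_rot: [3.141, 0.002, 3.132]
force: [-1.5, 2.8, 12.7]
grip_width: 0.0345
finger_force: 25.3
cap y [0.579  0.2016 0.115 ] 95 wood cols [237, 238, 239, 240, 241, 242, 243, 244, 245, 246, 247, 248, 249, 250, 251, 252, 253, 254, 255, 256, 257, 258, 259, 260, 261, 262, 267]Traceback (most recent call last):
  File "t.py", line 13, in <module>
    run()
    ~~~^^
  File "t.py", line 12, in run
    o=bot.observe();print("clock",o["clock"],"w",o["grip_width"].round(4),"F",round(o["finger_force"],1))
                                                 ^^^^^^^^^^^^^^^^^^^^^
AttributeError: 'float' object has no attribute 'round'
Traceback (most recent call last):
  File "t.py", line 13, in <module>
    run()
    ~~~^^
  File "t.py", line 12, in run
    o=bot.observe();print("clock",o["clock"],"w",o["grip_width"].round(4),"F",round(o["finger_force"],1))
                                                 ^^^^^^^^^^^^^^^^^^^^^
AttributeError: 'float' object has no attribute 'round'
Traceback (most recent call last):
  File "t.py", line 13, in <module>
    run()
    ~~~^^
  File "t.py", line 12, in run
    o=bot.observe();print("clock",o["clock"],"w",o["grip_width"].round(4),"F",round(o["finger_force"],1))
                                                 ^^^^^^^^^^^^^^^^^^^^^
AttributeError: 'float' object has no attribute 'round'
```

Each stroke draws the jaw in about 9-10 mm. I'll do two more, then check.

```bash
sed -i 's/o\["grip_width"\].round(4)/round(float(o["grip_width"]),4)/' t.py
for i in 1 2; do
python3 -m crank '{"travel":[[0,0,0],[0,0,0],[0,0,0],[0,0,0],[0,0,0]],"turn":[[0,0,0],[0,0,0],[0,0,0],[0,0,0],[0,0,0]],"gripper":[0,0,0,0,0]}' 22 | grep -E "width"
python3 -m crank '{"travel":[[0,0,0],[0,0,0],[0,0,0],[0,0,0],[0,0,0]],"turn":[[0,0,0],[0,0,0],[0,0,0],[0,0,0],[0,0,0]],"gripper":[1,1,1,1,1]}' 22 | grep -E "width|force|pos"
python3 t.py
done
```

```text
grip_width: 0.0854
position: [0.5787, 0.0205, 0.1422]
force: [-1.5, 2.5, 12.2]
grip_width: 0.0342
finger_force: 25.3
cap y [0.5794 0.1929 0.115 ] 93 wood cols [237, 238, 239, 240, 241, 242, 243, 244, 245, 246, 247, 248, 249, 250, 251, 252, 253, 254, 255, 256, 257, 258, 259, 260, 261, 262, 267]
clock 8.05 w 0.034 F 25.2
grip_width: 0.0856
position: [0.5787, 0.0205, 0.1422]
force: [-1.8, 3.0, 12.0]
grip_width: 0.0343
finger_force: 24.8
cap y [0.5787 0.1821 0.115 ] 97 wood cols [240, 241, 242, 243, 244, 245, 246, 247, 248, 249, 250, 251, 252, 253, 254, 255, 256, 257, 258, 259, 260, 261, 262, 263, 267]
clock 9.1 w 0.0345 F 24.7
```

The wood is now moving: its far edge went from column 237 to 240 and the split is nearly closed. Next stroke.

```bash
python3 -m crank '{"travel":[[0,0,0],[0,0,0],[0,0,0],[0,0,0],[0,0,0]],"turn":[[0,0,0],[0,0,0],[0,0,0],[0,0,0],[0,0,0]],"gripper":[0,0,0,0,0]}' 22 | grep -E "width"
python3 -m crank '{"travel":[[0,0,0],[0,0,0],[0,0,0],[0,0,0],[0,0,0]],"turn":[[0,0,0],[0,0,0],[0,0,0],[0,0,0],[0,0,0]],"gripper":[1,1,1,1,1]}' 22 | grep -E "width|force|pos"
python3 t.py
```

```text
grip_width: 0.0853
position: [0.5788, 0.0221, 0.1424]
force: [-1.3, 10.5, 14.0]
grip_width: 0.0379
finger_force: 20.6
cap y [0.5796 0.1756 0.115 ] 89 wood cols [241, 242, 243, 244, 245, 246, 247, 248, 249, 250, 251, 252, 253, 254, 255, 256, 257, 258, 259, 260, 261, 262, 263, 264, 267]
clock 10.15 w 0.0376 F 20.6
```

The trigger stalled at 38 mm, short of its 34 mm stop, so the rail is tight. I'll hold and raise the grip to 26 N, moving the centre 1.5 mm to balance the two fingers.

```bash
python3 -m crank '{"travel":[[0,0.05,0],[0,0.1,0],[0,0.15,0],[0,0.15,0],[0,0.15,0]],"turn":[[0,0,0],[0,0,0],[0,0,0],[0,0,0],[0,0,0]],"gripper":[1,1,1,1,1]}' 26 
python3 -m crank '{"travel":[[0,0,0],[0,0,0],[0,0,0],[0,0,0],[0,0,0]],"turn":[[0,0,0],[0,0,0],[0,0,0],[0,0,0],[0,0,0]],"gripper":[1,1,1,1,1]}' 26
python3 t.py
python3 - <<'E'
from workcell import bot;import cv2
for n,(r,c) in dict(scene=(200,220),top=(150,200)).items():
    f=bot.grab_frame(n);p=cv2.resize(f["pixels"][r:r+74,c:c+150,::-1],(600,296),interpolation=cv2.INTER_CUBIC)
    globals()[n]=p
cv2.imwrite("pics/g3.png",cv2.vconcat([scene,top]))
E
```

```text
clock: 10.65
position: [0.5789, 0.0219, 0.1424]
tool_rot: [3.141, 0.002, 3.132]
force: [-0.9, 1.4, 14.6]
grip_width: 0.0371
finger_force: 26.0
clock: 11.15
position: [0.5789, 0.0219, 0.1424]
tool_rot: [3.141, 0.002, 3.132]
force: [-2.2, 2.4, 15.2]
grip_width: 0.0376
finger_force: 26.0
cap y [0.5796 0.1756 0.115 ] 89 wood cols [241, 242, 243, 244, 245, 246, 247, 248, 249, 250, 251, 252, 253, 254, 255, 256, 257, 258, 259, 260, 261, 262, 263, 264, 267]
clock 11.2 w 0.0371 F 25.9
```

View pics/g3.png

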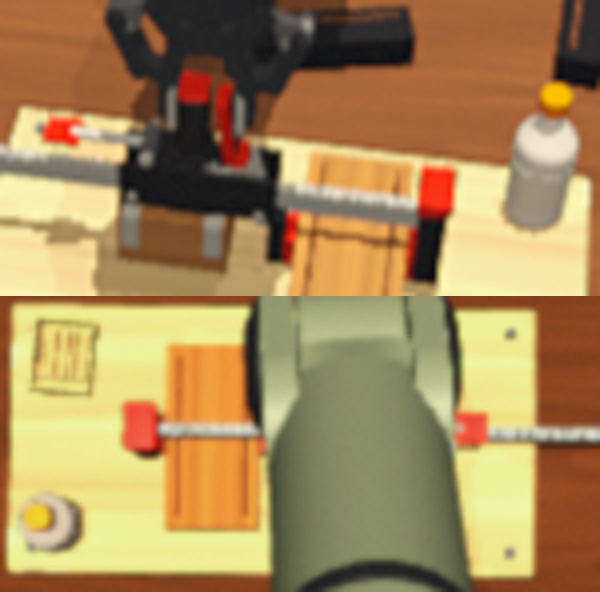

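The picture shows the split shut, with both halves tight between the near pad at scene crop (290,235) and the far pad at (412,245). The lever is still level at (62,130), and the bottle and tray haven't moved. Half_b's far edge measures y≈0.165 and half_a's near edge y≈0.087. Those match near pad 0.088 plus 76 mm of wood, and the grip holds a balanced 26 N, so I'm handing in.

```bash
python3 -c "
from workcell import bot
print(bot.job_done())"
```

```text
the job is handed in; nothing more can be done
None
```

I handed the job in at about 11 s with the lever pressed level, the split closed tight between both pads, and the trigger still held at 26 N (roughly 25 N on the rail, inferred from the grip force); no verdict came back.

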